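# Draw the screen cartridge half out of the irrigation strainer and hold it

### The arm

A 6-joint arm with a two-finger parallel gripper is mounted at the origin on the work surface. World frame = base frame: x ahead of the robot, y to its left, z up, the work surface at z = 0. Lengths are in m, angles in rad, forces in N, time in s.
With the tool pointing down it reaches from about 0.3 to 0.775 m from the base axis. Payload 14.6 kg.
Tool frame: the origin (TCP) lies midway between the tips of the shut fingers; the grasp point (between the pads) lies 19 mm behind it (ctrl.pinch_z is the distance from the TCP to the grasp point, in m); z points along the fingers, y is the line along which they close (so a half turn about z gives the same grasp; the last joint's range is limited). The gripper opens to 94 mm and grips with 3 to 60 N. Pads are 16 mm wide; open, the fingers measure 119 mm over their backs; the gripper's body (75 mm by 177 mm) begins 78 mm behind the grasp point.
Start: joints at [-1.371, 0.3, 1.521, -0, 1.321, -0.067], TCP at [0.145, -0.531, 0.169] pointing down, gripper open.
Joint ranges: [-3.03, 3.03], [-0.79, 2.21], [0.23, 2.52], [-1.04, 4.18], [0, 3.07], [-2.55, 2.55]. Speed limits (rad/s): [2.22, 2.22, 2.57, 3.14, 3.14, 3.14].

### API

Orientations are given as [roll, pitch, yaw] about the fixed x, y, z axes, in that order (R = Rz(yaw) Ry(pitch) Rx(roll)).
In Python, from station import ctrl gives the robot as it stands.
- The arm moves only by the tool jog_arm, never from a script. Its argument "motion" is a list of rows, each a list of 7 numbers: the shift along the tool's x, y, z in m, then the turn, a rotation vector about the tool's x, y, z in rad, then the opening, from -1 (shut) to 1 (fully open). In form: [[tx, ty, tz, rx, ry, rz, gripper], ...]. A call has 1 to 5 rows; each row shifts and turns the commanded pose from where the row before left it, along the tool's axes as they then stand; what a row does not reach is not made up. A row lasts 1/10 s, in which the tool goes at most 50 mm and 8.59 degrees, less where a joint would pass 70% of its speed; a pose out of reach is approached as far as the arm can. A call is refused whole if a number of a shift passes 0.05 or a number of a turn 0.15, either way. A call with a gripper value outside its range is refused whole. The fingers move at their own pace and stop on an object; "squeeze" is the grip in N (left out, the last holds). Time passes only in rows, so rows that do not move let the fingers close. It gives the time, the measured TCP pose, the force, the opening and the grip force at its end, in the units of the state.
- ctrl.get_obs(): the state, without advancing time (a new reading comes with each control period).
- ctrl.camera(name): name is "side" or "top"; returns the picture (400x640x3 uint8, red, green, blue); there is no depth.
- ctrl.camera_model(name): a dict with "intrinsics" (3x3 intrinsics, pixels), "rvec" (rotation vector, rad) and "tvec" (3), from world to camera coordinates, as OpenCV has them. Camera axes: x right, y down, z forward; pixel columns grow to the right and rows downward; lengths in m; the calibration is good to about 2 mm. A picture is of the moment at which its call begins. camera_model takes no time and is no camera call.
- ctrl.hand_in(): hands the job in; it is judged then, once.
The state is a dict: "time_s": time; "qpos": joint angles; "joint_vel": joint speeds; "tau": joint torques, N m; "ee_pos": TCP position; "eef_rot": TCP orientation; "force": force on the tool from outside, world axes, zero at the start; "moment": the same for the moment, N m; "grip_width": finger opening in m; "grip_force": force on a finger pad.
Only numpy, scipy, OpenCV 4.12 (cv2) and the standard library are available. Lean on these libraries where they do the work, as an engineer would, in place of code of your own. Each camera call takes 0.05 s, during which the arm holds its last target. There are 200 camera calls.

### The job

The screw cap of the irrigation strainer is already unscrewed and only rests on the neck: lift it off and set it down upright in the empty compartment of the grey parts tray. Then take the orange screen cartridge by its knob and draw it straight up out of its snug bore, without forcing it sideways, until the orange band round its middle stands about a finger's breadth clear of the neck while the lower part stays well inside, and finish holding it there, still, so that I can look over the mesh. Never pull the cartridge right out, do not drop the cap, and leave everything else where it is.

Things in the scene. Friction and masses are not known exactly. Their poses are not given: they have to be found in the camera images.
- bore_mouth (a point): centre of the mouth of the strainer's vertical bore, on the flat top of its neck; z up the bore. The strainer is dark grey plastic, neck 60 mm across, its top 165 mm above the bench. The bore is 34 mm wide and 125 mm deep. Its pipes run along this frame's y axis
- filter_unit: the filter unit that carries the strainer, fixed to the bench; origin in the underside of its plywood board (150 x 320 mm, long side along y), 165 mm straight below bore_mouth, same axes. Ball valve with a red lever on the -y side, pressure gauge on the +y side, both lower than 160 mm above the bench
- screen_knob (a point): centre of the cartridge's knob; z up along the cartridge. The knob is an upright orange cylinder, 22 mm in diameter and 36 mm high, on a flange 47 mm across and 5 mm thick. Fully in, the flange rests on the neck and this point is 23 mm above bore_mouth, hidden under the cap
- screen: the screen cartridge, loose, about 0.22 kg, kept down only by its weight; origin at its lower end, z up. Below the flange it is a straight tube 32 mm in diameter (1 mm free all round in the bore), 118 mm long, steel mesh in an orange cage, with an orange band 54 to 62 mm below the flange's underside
- screen_foot (a point): centre of the lower end of the screen cartridge, 141 mm below screen_knob along the cartridge
- cap_wing (a point): centre of the wing (grip bar) on top of the blue cap: 56 mm long along this frame's x, 14 mm thick along y, 24 mm high (12 mm above and below this point). z up
- cap: the blue cap, loose (no thread to turn), about 0.14 kg; origin as cap_base. Under the wing it is a hollow ribbed dome 68 mm across; its skirt, 74 mm across, reaches 12 mm down round the neck, 1.8 mm free all round. It must rise 60 mm to clear the knob inside it
- cap_base (a point): centre of the cap's open underside, 74 mm below cap_wing; z up
- tray_free (a point): centre of the floor (4 mm above the bench) of the empty compartment of the grey parts tray: 137 mm along x, 162 mm along y inside, walls 28 mm above the floor. The tray (290 x 170 mm, fixed) lies left or right of the filter unit, its other compartment towards +x. On the opposite side is a black carrier of potted seedlings, up to 130 mm high
- grease_jar: yellow jar, 42 mm across, 42 mm high, in the tray's other compartment; origin under its centre; leave alone
- seal_ring: black rubber ring, 62 mm across, 6 mm thick, in the tray's other compartment; origin under its centre; leave alone
- mesh_brush: brush 180 mm long lying on the bench between robot and filter unit; origin under its middle; leave alone
- spanner: steel spanner 190 mm long lying on the bench beyond the filter unit; leave alone
- sprayer: white and green hand sprayer, 75 mm across, 180 mm high, beyond the filter unit to the left; origin under its centre; leave alone
- clay_pot: terracotta pot with a seedling, 100 mm across, 86 mm high (190 mm with the plant), nearer the robot than the filter unit; leave alone
- trowel: garden trowel about 300 mm long lying on the bench close in front of the robot, on its left; leave alone
Things that resemble listed ones, but are neither listed nor needed, are in the scene too. What is shaped like the cap but green is not meant.

How it is judged:
By the outcome, as a careful person would: the job done as asked, in the order asked, and still so for the second after the job is handed in, while the arm keeps its last pose, push and grip.
It also fails if it takes over 56 s, if anything falls off the work surface, if the arm or the gripper's body presses on something with over 40 N, if the wrist force passes 120 N, or if a joint passes its speed limit or range.

## Working session

There is one attempt and no reset: what is moved stays moved. The work goes in short steps, Python scripts to look and compute and a tool call to move; the robot and the scene stay as the last step left them, time stands still between calls to the robot, and variables do not carry over. Pictures are saved under pics/ and viewed, at most 10 in all, crops included, and the job is handed in when it is done.

Besides the shell and the picture viewer there is one more tool, called after "Call:" as name([rows], argument=value, ...), one row to a line, values as JSON. jog_arm: Moves the arm, as the interface text tells. Its arguments: {"type":"object","properties":{"motion":{"type":"array"},"squeeze":{"type":"number"}},"required":["motion"]}

```bash
mkdir -p pics; ls; python3 - <<'E'
from station import ctrl
import cv2
for n in("side","top"):
    cv2.imwrite(f"pics/{n}0.png",ctrl.camera(n)[:,:,::-1])
    m=ctrl.camera_model(n);print(n,m)
print(ctrl.get_obs(),ctrl.pinch_z)
E
```

```text
pics
side {'intrinsics': array([[447.16868799,   0.        , 316.60283544],
       [  0.        , 447.16868799, 199.69972875],
       [  0.        ,   0.        ,   1.        ]]), 'rvec': array([ 0.60682971, -2.70951709,  1.12538201]), 'tvec': array([0.46418311, 0.26195867, 1.21764702])}
top {'intrinsics': array([[417.16277473,   0.        , 324.38689828],
       [  0.        , 417.16277473, 210.71303644],
       [  0.        ,   0.        ,   1.        ]]), 'rvec': array([ 2.1985669 , -2.19291148,  0.02737062]), 'tvec': array([0.00667105, 0.52577267, 1.19816016])}
{'time_s': 0.1, 'qpos': array([-1.37057680e+00,  3.00393451e-01,  1.52150678e+00, -1.20264979e-05,
        1.32070580e+00, -6.65944055e-02]), 'joint_vel': array([ 1.95618649e-03, -2.54428803e-03, -4.70663523e-06,  9.49520394e-04,
       -1.79397099e-03,  1.54147513e-03]), 'tau': array([ 1.21961995e-03, -5.32646048e+01, -3.53284800e+01,  7.09606125e-02,
        2.35157524e-02, -6.25227017e-05]), 'ee_pos': array([ 0.14495577, -0.53027543,  0.16886037]), 'eef_rot': array([-3.14058074e+00, -5.58122860e-05,  2.66816890e-01]), 'force': array([-0.12272004,  0.77981413,  0.40053946]), 'moment': array([0.05095878, 0.03511708, 0.03327824]), 'grip_force': 0.0, 'grip_width': 0.09410067320820469} 0.0188
```

View pics/side0.png

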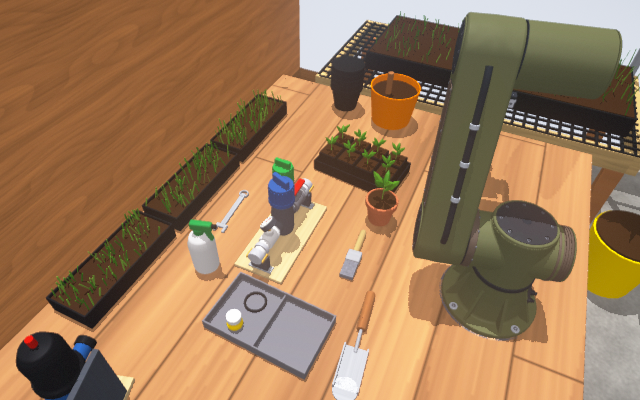

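View pics/top0.png

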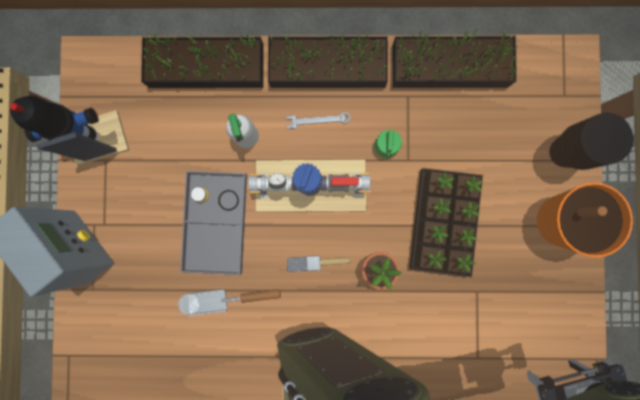

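The side view shows the blue cap on the strainer at (281,188). The green look-alike is behind it at (283,168), and the tray is at (270,325). In the top view, the blue cap is at (307,179), the green cap on the bench at (388,143), and the tray's empty compartment at (213,247). Other orange or blue things are the orange pot at top (590,220) and a blue object at (85,130). I choose the blue cap on the strainer and will check it in a close crop.

```bash
cat > h.py <<'E'
import numpy as np, cv2
from station import ctrl
M={n:ctrl.camera_model(n) for n in("side","top")}
def ray(n,u,v):
    m=M[n];R=cv2.Rodrigues(m["rvec"])[0]
    return -R.T@m["tvec"],R.T@np.linalg.solve(m["intrinsics"],[u,v,1.])
def at_z(n,u,v,z):
    c,d=ray(n,u,v);return c+d*(z-c[2])/d[2]
def proj(n,p):
    m=M[n];return cv2.projectPoints(np.float64(p).reshape(-1,1,3),m["rvec"],m["tvec"],m["intrinsics"],None)[0].reshape(-1,2)
def crop(n,x,y,w,h,s,img=None):
    img=ctrl.camera(n)[:,:,::-1] if img is None else img
    return cv2.resize(img[y:y+h,x:x+w],None,fx=s,fy=s,interpolation=cv2.INTER_CUBIC)
E
python3 - <<'E'
from h import *
s=cv2.imread("pics/side0.png");t=cv2.imread("pics/top0.png")
a=crop("top",245,140,130,75,6,t)   # 780x450
cv2.imwrite("pics/ct.png",a)
b=crop("side",230,150,100,130,4,s) # 400x520
c=crop("top",177,165,75,115,4,t) #300x460
o=np.zeros((520,700,3),np.uint8);o[:,:400]=b;o[:460,400:]=c
cv2.imwrite("pics/cs.png",o)
E
```

```text
(no output)
```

View pics/ct.png

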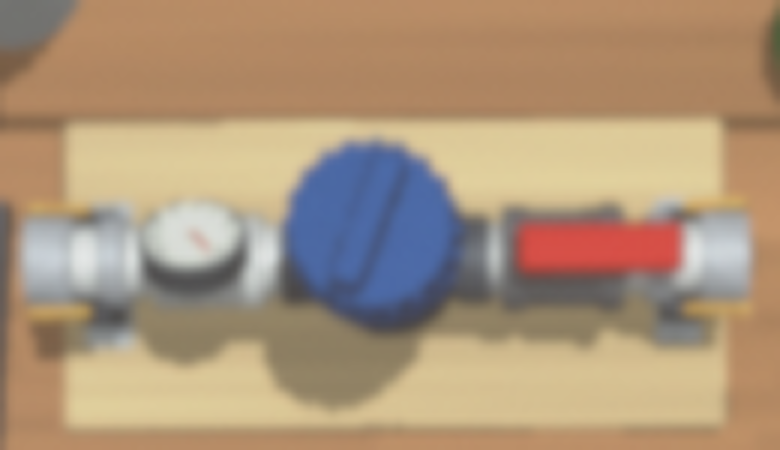

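View pics/cs.png

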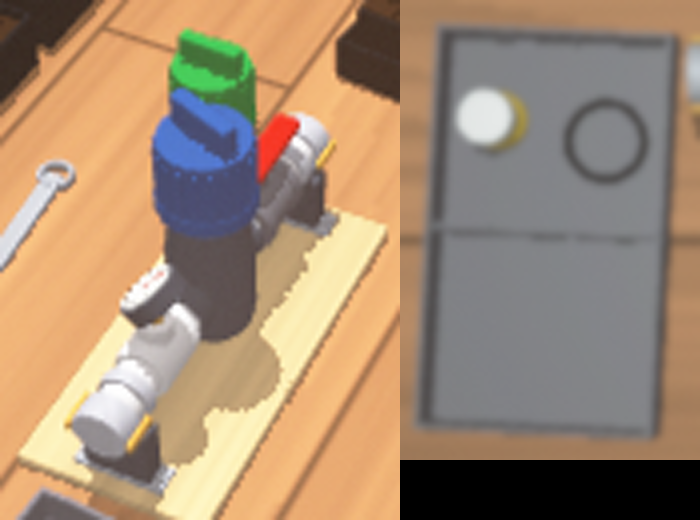

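The crops confirm the blue ribbed cap on the strainer neck, with the wing's top face centred near top crop (368,220) and side crop (207,113). The wing ends are at about (392,155) and (345,288) in the top crop. The tray's empty compartment spans roughly x 425-660, y 238-430 in the right-hand panel.

```bash
python3 - <<'E'
from h import *
f=lambda x,y,x0,y0,s:((x+.5)/s-.5+x0,(y+.5)/s-.5+y0)
T=lambda x,y:f(x,y,245,140,6)
S=lambda x,y:f(x,y,230,150,4)
C=lambda x,y:f(x-400,y,177,165,4)
print("wing top",at_z("top",*T(368,220),.239),at_z("side",*S(207,113),.239))
a=at_z("top",*T(392,155),.239);b=at_z("top",*T(345,288),.239);print("ends",a,b,np.linalg.norm(a-b),np.degrees(np.arctan2(*(a-b)[[1,0]])))
a=at_z("side",*S(179,94),.239);b=at_z("side",*S(237,132),.239);print("ends side",a,b,np.linalg.norm(a-b),np.degrees(np.arctan2(*(a-b)[[1,0]])))
print("cap dome at z~.2",at_z("top",*T(372,225),.215))
bc=[at_z("top",*T(*p),.012)[:2] for p in((65,118),(722,118),(725,430),(65,430))];print("board",bc,np.mean(bc,0))
for p in((440,28),(676,37),(658,436),(418,428)):print("tray top",at_z("top",*C(*p),.032)[:2])
for p in((438,235),(668,238)):print("divider",at_z("top",*C(*p),.032)[:2])
# refine blue-mask: top
t=cv2.imread("pics/top0.png").astype(int);m=(t[...,0]>t[...,2]+40)&(t[...,0]>110)
m[:, :270]=0;v,u=np.nonzero(m);print("blue",u.min(),u.max(),v.min(),v.max(),u.mean(),v.mean())
for z in(.153,.165,.2):print(at_z("top",u.mean(),v.mean(),z))
E
```

```text
wing top [0.59818112 0.04874703 0.239     ] [0.59515513 0.05224757 0.239     ]
ends [0.62383546 0.03942499 0.239     ] [0.57139164 0.05765457 0.239     ] 0.05552181423850022 -19.167554277535192
ends side [0.6207614 0.0438103 0.239    ] [0.5689125  0.05993456 0.239     ] 0.054298250031522846 -17.274936543639015
cap dome at z~.2 [0.59906885 0.0485181  0.215     ]
board [array([0.67516216, 0.20925559]), array([ 0.67538505, -0.10918812]), array([ 0.52440373, -0.11049879]), array([0.52365785, 0.20787131])] [0.5996522 0.04936  ]
tray top [0.63611827 0.40295061]
tray top [0.62984    0.23333881]
tray top [0.34589969 0.24327887]
tray top [0.35081871 0.41423317]
divider [0.48785338 0.40209121]
divider [0.48616675 0.23760652]
blue 293 321 164 191 306.5597381342062 177.81342062193127
[0.60456983 0.05206138 0.153     ]
[0.60316281 0.05138509 0.165     ]
[0.59905899 0.04941257 0.2       ]
```

Call:
jog_arm([
  [0,0,-0.04,0,0,0.145,1],
  [0,0,-0.04,0,0,0.145,1],
  [0,0,-0.04,0,0,0.145,1],
  [0,0,-0.04,0,0,0.145,1],
])

```text
time_s: 0.5
ee_pos: [0.1449, -0.5302, 0.3308]
eef_rot: [-3.141, 0.0, -0.319]
force: [-0.5, -0.2, 1.4]
grip_width: 0.0938
grip_force: 0.0
```

Call:
jog_arm([
  [0.0157,-0.0432,0,0,0,0,1],
  [0.0157,-0.0432,0,0,0,0,1],
  [0.0157,-0.0432,0,0,0,0,1],
  [0.0157,-0.0432,0,0,0,0,1],
  [0.0157,-0.0432,0,0,0,0,1],
])

```text
time_s: 1.0
ee_pos: [0.2869, -0.3475, 0.3291]
eef_rot: [-3.141, 0.0, -0.313]
force: [1.3, -0.4, -0.2]
grip_width: 0.0938
grip_force: 0.0
```

Call:
jog_arm([
  [0.0157,-0.0432,0,0,0,0,1],
  [0.0157,-0.0432,0,0,0,0,1],
  [0.0157,-0.0432,0,0,0,0,1],
  [0.0157,-0.0432,0,0,0,0,1],
  [0.0157,-0.0432,0,0,0,0,1],
])

```text
time_s: 1.5
ee_pos: [0.4282, -0.1661, 0.3293]
eef_rot: [3.142, 0.0, -0.313]
force: [0.2, -0.9, -0.2]
grip_width: 0.0938
grip_force: 0.0
```

Call:
jog_arm([
  [0.0157,-0.0432,0,0,0,0,1],
  [0.0157,-0.0432,0,0,0,0,1],
  [0.0157,-0.0432,0,0,0,0,1],
  [0.0157,-0.0432,0,0,0,0,1],
  [0.0157,-0.0432,0,0,0,0,1],
])

```text
time_s: 2.0
ee_pos: [0.5695, 0.0152, 0.3291]
eef_rot: [3.141, 0.0, -0.313]
force: [-0.0, -1.3, 0.4]
grip_width: 0.0944
grip_force: 0.0
```

Call:
jog_arm([
  [0.0157,-0.0432,0,0,0,0,1],
  [0,0,0,0,0,0,1],
  [0,0,0,0,0,0,1],
])

```text
time_s: 2.3
ee_pos: [0.597, 0.0502, 0.3283]
eef_rot: [3.141, 0.002, -0.312]
force: [-0.4, 0.4, -0.3]
grip_width: 0.094
grip_force: 0.0
```

Call:
jog_arm([
  [0,0,0.04,0,0,0,1],
  [0,0,0.04,0,0,0,1],
  [0,0,0.015,0,0,0,0.2],
  [0,0,0.014,0,0,0,0.2],
  [0,0,0,0,0,0,-0.2],
], squeeze=5)

```text
time_s: 2.8
ee_pos: [0.5963, 0.0488, 0.2194]
eef_rot: [3.141, 0.001, -0.314]
force: [-0.9, -0.0, -0.1]
grip_width: 0.0735
grip_force: 0.0
```

```bash
python3 - <<'E'
from h import *
a=crop("side",235,120,100,130,4);b=crop("top",270,130,75,100,5)
o=np.zeros((520,780,3),np.uint8);o[:,:400]=a;o[:500,400:775]=b
cv2.imwrite("pics/g1.png",o)
E
```

```text
(no output)
```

View pics/g1.png

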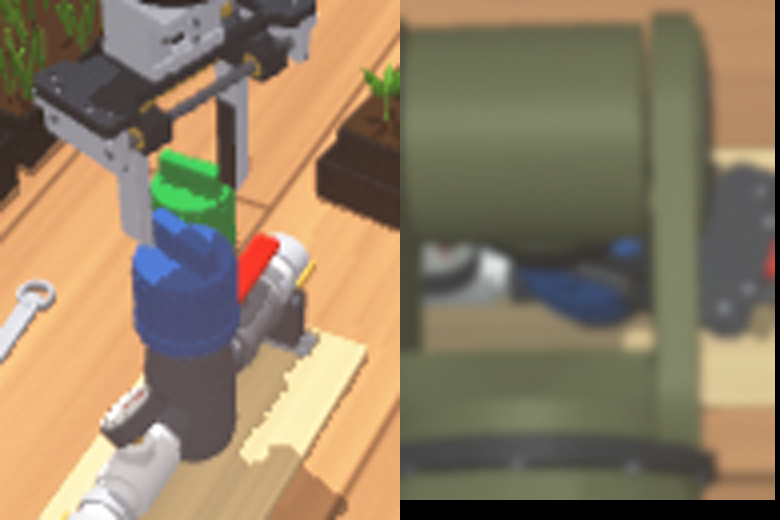

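The side view shows the left finger tip at (140,235) and the other finger behind the wing at about (230,180). The wing at (185,240) lies between them, so I close the gripper.

Call:
jog_arm([
  [0,0,0,0,0,0,-0.4],
  [0,0,0,0,0,0,-0.5],
  [0,0,0,0,0,0,-0.6],
], squeeze=5)

```text
time_s: 3.2
ee_pos: [0.5971, 0.0496, 0.2209]
eef_rot: [-3.141, -0.001, -0.313]
force: [-0.7, 0.5, -0.3]
grip_width: 0.0413
grip_force: 0.0
```

Call:
jog_arm([
  [0,0,0,0,0,0,-0.65],
  [0,0,0,0,0,0,-0.7],
  [0,0,0,0,0,0,-1],
  [0,0,0,0,0,0,-1],
])

```text
time_s: 3.6
ee_pos: [0.5969, 0.0497, 0.2203]
eef_rot: [-3.142, 0.0, -0.313]
force: [0.5, -0.2, 0.3]
grip_width: 0.0093
grip_force: 0.0
```

The width is 9 mm, less than the 14 mm wing, with no force, so the fingers missed it. I need another look.

```bash
python3 - <<'E'
from h import *
a=crop("side",250,140,80,90,6)
cv2.imwrite("pics/g2.png",a)
print(ctrl.get_obs()["grip_width"], (proj("side",[[.597,.0497,.220],[.597,.0497,.239]])-[250,140])*6)
E
```

```text
0.0056569756846688145 [[188.7886629  254.04121439]
 [187.26079507 222.51596475]]
```

View pics/g2.png

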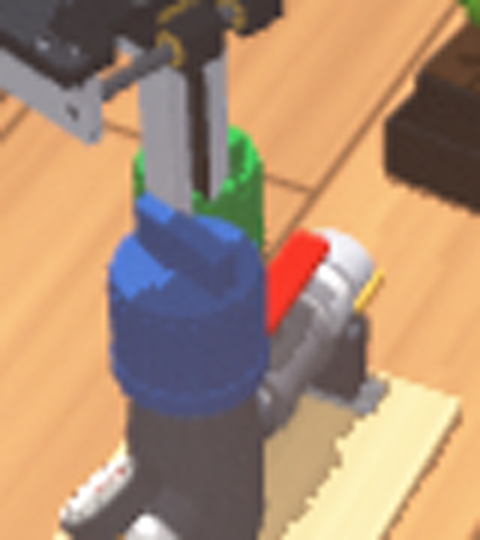

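```bash
python3 - <<'E'
from h import *
o=ctrl.get_obs();print(o["ee_pos"],o["eef_rot"],o["qpos"],o["grip_width"])
print("cams",ray("side",0,0)[0],ray("top",0,0)[0])
p=o["ee_pos"];c,s=np.cos(o["eef_rot"][2]),np.sin(o["eef_rot"][2]);ty=np.array([s,-c,0])
for h in(0,.03,.1,.12):
  for k in(-.0885,0,.0885):print(h,k,proj("side",p+[0,0,h]+k*ty).round(1),proj("top",p+[0,0,h]+k*ty).round(1))
cv2.imwrite("pics/g3.png",np.hstack([crop("side",200,60,150,150,3),np.vstack([crop("top",265,120,110,100,3),np.zeros((150,330,3),np.uint8)])]))
E
```

```text
[0.59694399 0.04965644 0.22033341] [ 3.14157459e+00  4.00544598e-05 -3.13197747e-01] [ 2.18560143e-02  3.79777748e-01  1.29722153e+00 -3.91075520e-06
  1.46463714e+00  1.90585050e+00] 0.0056569756846688145
cams [0.15855413 0.81452455 1.03834624] [ 0.47977871 -0.00792004  1.21729982]
0 -0.0885 [[256.7 199.1]] [[271.1 166.4]]
0 0 [[281.5 182.2]] [[306.  177.7]]
0 0.0885 [[304.4 166.6]] [[341.1 189.1]]
0.03 -0.0885 [[255.9 190.7]] [[269.2 164.5]]
0.03 0 [[281.1 173.9]] [[305.2 176.2]]
0.03 0.0885 [[304.4 158.3]] [[341.4 187.9]]
0.1 -0.0885 [[253.7 169.9]] [[264.6 159.7]]
0.1 0 [[280.1 153.2]] [[303.3 172.3]]
0.1 0.0885 [[304.4 137.8]] [[342.3 184.9]]
0.12 -0.0885 [[253.  163.6]] [[263.1 158.2]]
0.12 0 [[279.8 146.9]] [[302.7 171. ]]
0.12 0.0885 [[304.4 131.6]] [[342.6 184. ]]
```

View pics/g3.png

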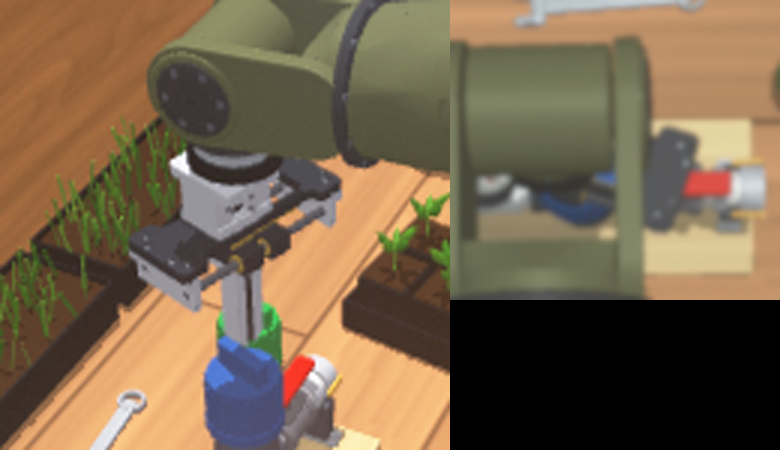

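The picture shows the shut fingertips at about side px (281,174). That is about 30 mm higher than the reported TCP projects (281,182), and the top view agrees sideways. So the fingers are still above the wing, and I open, go lower in steps and check.

Call:
jog_arm([
  [0,0,0,0,0,0,0.4],
  [0,0,0,0,0,0,0.4],
  [0,0,0,0,0,0,0.4],
  [0,0,0,0,0,0,0.4],
  [0,0,0,0,0,0,0.4],
])

```text
time_s: 4.25
ee_pos: [0.5969, 0.0496, 0.2203]
eef_rot: [-3.142, 0.0, -0.313]
force: [-0.0, -0.2, 0.1]
grip_width: 0.037
grip_force: 0.0
```

Call:
jog_arm([
  [0,0,0.008,0,0,0,0.4],
  [0,0,0.008,0,0,0,0.4],
  [0,0,0.006,0,0,0,0.4],
  [0,0,0,0,0,0,0.4],
])

```text
time_s: 4.65
ee_pos: [0.5965, 0.0497, 0.197]
eef_rot: [3.141, 0.002, -0.313]
force: [-0.5, 0.1, 0.7]
grip_width: 0.0651
grip_force: 0.0
```

```bash
python3 - <<'E'
from h import *
a=crop("side",240,120,90,90,6)
cv2.imwrite("pics/g4.png",a)
o=ctrl.get_obs();p=o["ee_pos"];print(o["force"],p,o["grip_width"])
c,s=np.cos(o["eef_rot"][2]),np.sin(o["eef_rot"][2]);ty=np.array([s,-c,0])
for h in(0,.03):
  for k in(-1,1):print((proj("side",p+[0,0,h]+k*o["grip_width"]/2*ty)-[240,120])*6)
E
```

```text
[0.41935734 0.71751177 0.47103148] [0.59672066 0.04961579 0.19773615] 0.06541033299148857
[[198.43304578 446.66106994]]
[[302.42804204 374.68918859]]
[[195.09071091 397.80375875]]
[[301.00842746 325.96151323]]
```

View pics/g4.png

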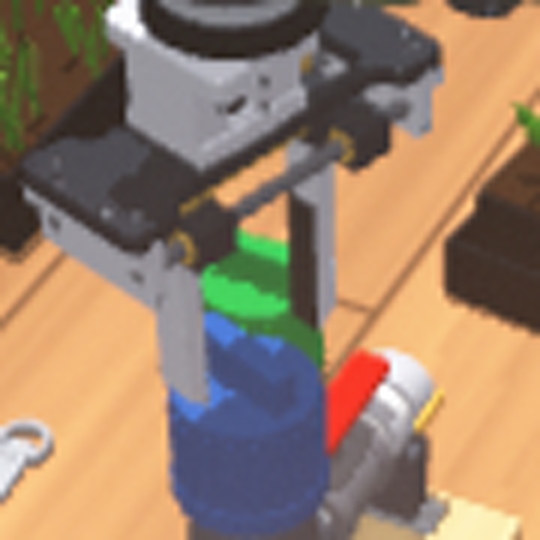

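The near fingertip is now in front of the wing at (190,400) and the far one is behind it at about (305,335). They match the projection with a 30 mm offset, so I go 7 mm lower and close.

Call:
jog_arm([
  [0,0,0.004,0,0,0,0.2],
  [0,0,0.003,0,0,0,-0.1],
  [0,0,0,0,0,0,-0.4],
  [0,0,0,0,0,0,-0.5],
  [0,0,0,0,0,0,-0.6],
], squeeze=5)

```text
time_s: 5.2
ee_pos: [0.597, 0.0497, 0.1915]
eef_rot: [-3.141, -0.0, -0.313]
force: [0.1, 0.2, 0.9]
grip_width: 0.0291
grip_force: 0.0
```

Call:
jog_arm([
  [0,0,0,0,0,0,-0.7],
  [0,0,0,0,0,0,-1],
  [0,0,0,0,0,0,-1],
  [0,0,0,0,0,0,-1],
  [0,0,0,0,0,0,-1],
])

```text
time_s: 5.7
ee_pos: [0.5969, 0.0497, 0.1914]
eef_rot: [-3.142, 0.0, -0.313]
force: [0.3, -0.1, 0.9]
grip_width: 0.014
grip_force: 5.0
```

Call:
jog_arm([
  [0,0,0,0,0,0,-1],
  [0,0,0,0,0,0,-1],
  [0,0,-0.005,0,0,0,-1],
  [0,0,-0.01,0,0,0,-1],
  [0,0,-0.015,0,0,0,-1],
], squeeze=30)

```text
time_s: 6.2
ee_pos: [0.5967, 0.0496, 0.2217]
eef_rot: [3.141, 0.001, -0.313]
force: [-0.5, -0.2, -1.3]
grip_width: 0.0136
grip_force: 30.0
```

Call:
jog_arm([
  [0,0,-0.015,0,0,0,-1],
  [0,0,-0.015,0,0,0,-1],
  [0,0,-0.015,0,0,0,-1],
  [0,0,-0.01,0,0,0,-1],
  [0,0,0,0,0,0,-1],
])

```text
time_s: 6.7
ee_pos: [0.5973, 0.0496, 0.2781]
eef_rot: [-3.141, -0.002, -0.313]
force: [0.3, -0.3, -2.2]
grip_width: 0.0135
grip_force: 30.0
```

```bash
python3 - <<'E'
from h import *
np.set_printoptions(precision=4,suppress=True)
img=ctrl.camera("side")[:,:,::-1];top=ctrl.camera("top")[:,:,::-1]
cv2.imwrite("pics/raw5.png",img);cv2.imwrite("pics/g5.png",np.hstack([crop("side",230,100,100,150,4,img),crop("top",265,140,90,150,4,top)]))
t=img.astype(int);m=(t[...,2]>200)&(t[...,1]>80)&(t[...,1]<170)&(t[...,0]<70)
m[:, :250]=0;m[:,320:]=0;m[:150]=0;m[220:]=0;v,u=np.nonzero(m);print("orange",len(u),u.min() if len(u) else 0,u.max(),v.min(),v.max())
b=(t[...,0]>t[...,2]+40)&(t[...,0]>90);b[:, :230]=0;b[:,340:]=0;b[:100]=0;b[230:]=0;v2,u2=np.nonzero(b);print("blue",u2.min(),u2.max(),v2.min(),v2.max())
print(proj("side",[[.5985,.0495,.188],[.5985,.0495,.206],[.5985,.0495,.165]]))
# tray free compartment centre
C=lambda x,y:((x-400+.5)/4-.5+177,(y+.5)/4-.5+165)
print([at_z("top",*C(*p),.032)[:2] for p in((438,235),(668,238),(658,436),(418,428))])
o=ctrl.get_obs();print(o["force"],o["ee_pos"],o["qpos"])
E
```

```text
orange 114 273 301 179 201
blue 266 293 148 185
[[281.4288 190.7145]
 [281.192  185.9238]
 [281.7244 196.6923]]
[array([0.4879, 0.4021]), array([0.4862, 0.2376]), array([0.3459, 0.2433]), array([0.3508, 0.4142])]
[-0.6347 -0.4145 -2.451 ] [0.5968 0.0496 0.276 ] [ 0.0218  0.3613  1.1971 -0.      1.5837  1.9058]
```

View pics/g5.png

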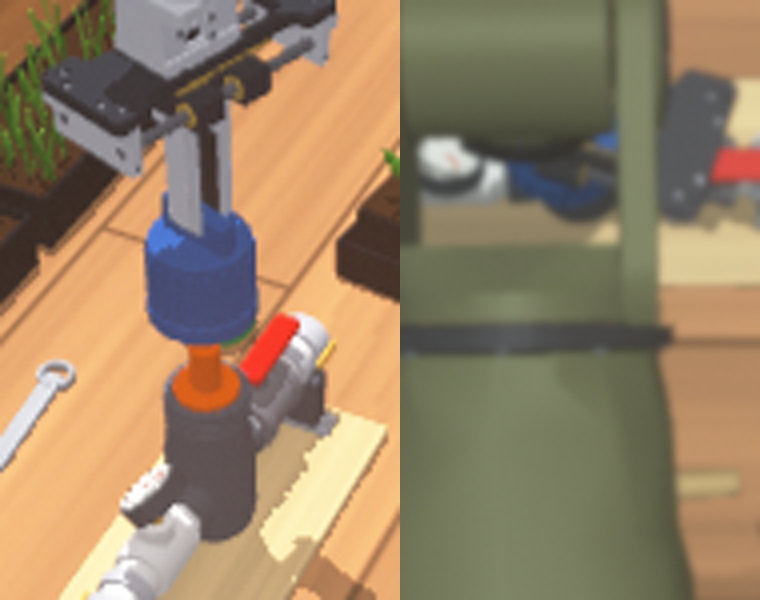

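The blue cap hangs upright from the fingers at about (200,280) in the left panel. Below it, the orange knob and flange stay seated on the neck at about (206,388). The cap is clear, so I carry it to the tray.

Call:
jog_arm([
  [0,0,0,0,0,-0.125,-1],
  [0,0,0,0,0,-0.125,-1],
  [0,0,0,0,0,-0.125,-1],
  [0,0,0,0,0,-0.125,-1],
  [0,0,0,0,0,0,-1],
])

```text
time_s: 7.3
ee_pos: [0.5967, 0.0497, 0.2754]
eef_rot: [-3.141, 0.001, 0.189]
force: [0.5, 0.1, -1.2]
grip_width: 0.0133
grip_force: 30.0
```

Call:
jog_arm([
  [-0.0125,-0.0305,0,0,0,0,-1],
  [-0.0125,-0.0305,0,0,0,0,-1],
  [-0.0125,-0.0305,0,0,0,0,-1],
  [-0.0125,-0.0305,0,0,0,0,-1],
  [-0.0125,-0.0305,0,0,0,0,-1],
])

```text
time_s: 7.8
ee_pos: [0.5062, 0.1888, 0.2759]
eef_rot: [3.142, 0.001, 0.182]
force: [0.5, 0.6, -1.6]
grip_width: 0.0139
grip_force: 30.0
```

Call:
jog_arm([
  [-0.0125,-0.0305,0,0,0,0,-1],
  [-0.0125,-0.0305,0,0,0,0,-1],
  [-0.0125,-0.0305,0,0,0,0,-1],
  [-0.0125,-0.0305,0,0,0,0,-1],
  [-0.0125,-0.0305,0,0,0,0,-1],
])

```text
time_s: 8.3
ee_pos: [0.4165, 0.327, 0.2759]
eef_rot: [3.141, 0.001, 0.182]
force: [0.9, -0.3, -1.3]
grip_width: 0.0134
grip_force: 30.0
```

Call:
jog_arm([
  [0,0,0.03,0,0,0,-1],
  [0,0,0.04,0,0,0,-1],
  [0,0,0.04,0,0,0,-1],
  [0,0,0.04,0,0,0,-1],
  [0,0,0.03,0,0,0,-1],
])

```text
time_s: 8.8
ee_pos: [0.4165, 0.3255, 0.0936]
eef_rot: [3.141, 0.002, 0.183]
force: [-0.1, 0.6, -1.9]
grip_width: 0.0137
grip_force: 30.0
```

```bash
python3 - <<'E'
from h import *
np.set_printoptions(precision=4,suppress=True)
o=ctrl.get_obs();print(o["force"],o["ee_pos"],o["qpos"])
for n in("side","top"):
    t=ctrl.camera(n)[:,:,::-1];cv2.imwrite(f"pics/raw6{n}.png",t);t=t.astype(int)
    m=((t[...,0]>t[...,2]+40)&(t[...,0]>90)).astype(np.uint8)
    k,l,st,c=cv2.connectedComponentsWithStats(m)
    print(n,"blue",[(st[i],c[i]) for i in range(1,k) if st[i,4]>60])
print("cap bottom expected px",proj("side",[[.418,.325,.058],[.418,.325,.02]]))
E
```

```text
[-0.0643  0.6045 -1.8572] [0.4165 0.3255 0.0936] [0.5941 0.3301 1.6668 0.     1.1473 1.9823]
side blue [(array([280, 301,  31,  37, 649], dtype=int32), array([296.7319, 322.9276])), (array([ 73, 343,  18,  17, 168], dtype=int32), array([ 82.0714, 349.0357]))]
top blue [(array([ 73, 113,  14,  13, 126], dtype=int32), array([ 79.5397, 118.5317]))]
cap bottom expected px [[295.8835 322.8797]
 [296.077  330.676 ]]
```

Call:
jog_arm([
  [0,0,0.02,0,0,0,-1],
  [0,0,0.015,0,0,0,-1],
  [0,0,0.005,0,0,0,-1],
  [0,0,0.003,0,0,0,-1],
  [0,0,0.003,0,0,0,-1],
])

```text
time_s: 9.4
ee_pos: [0.418, 0.3265, 0.0514]
eef_rot: [-3.141, -0.002, 0.186]
force: [-0.7, -0.5, -2.2]
grip_width: 0.0136
grip_force: 30.0
```

Call:
jog_arm([
  [0,0,0.002,0,0,0,-1],
  [0,0,0.001,0,0,0,-1],
])

```text
time_s: 9.6
ee_pos: [0.4176, 0.3262, 0.0477]
eef_rot: [-3.141, -0.0, 0.187]
force: [0.6, 0.3, -1.0]
grip_width: 0.0138
grip_force: 30.0
```

Call:
jog_arm([
  [0,0,0.002,0,0,0,-1],
  [0,0,0.001,0,0,0,-1],
  [0,0,0,0,0,0,-1],
])

```text
time_s: 9.9
ee_pos: [0.4174, 0.3261, 0.0443]
eef_rot: [3.142, 0.0, 0.187]
force: [0.5, 0.1, -1.5]
grip_width: 0.0136
grip_force: 30.0
```

Call:
jog_arm([
  [0,0,0.001,0,0,0,-1],
  [0,0,0,0,0,0,-1],
])

```text
time_s: 10.1
ee_pos: [0.4174, 0.3261, 0.0433]
eef_rot: [3.142, 0.0, 0.187]
force: [0.4, -0.1, -1.4]
grip_width: 0.0139
grip_force: 30.0
```

Call:
jog_arm([
  [0,0,0.001,0,0,0,-1],
  [0,0,0,0,0,0,-1],
])

```text
time_s: 10.3
ee_pos: [0.4175, 0.3262, 0.0424]
eef_rot: [-3.142, -0.0, 0.187]
force: [-0.6, 0.3, -1.3]
grip_width: 0.0136
grip_force: 30.0
```

Call:
jog_arm([
  [0,0,0.001,0,0,0,-1],
  [0,0,0,0,0,0,-1],
])

```text
time_s: 10.5
ee_pos: [0.4176, 0.3263, 0.0423]
eef_rot: [-3.141, -0.001, 0.187]
force: [-5.4, -2.9, 11.3]
grip_width: 0.0137
grip_force: 30.0
```

Call:
jog_arm([
  [0,0,0.001,0,0,0,-1],
  [0,0,0,0,0,0,-1],
])

```text
time_s: 10.7
ee_pos: [0.4177, 0.3264, 0.0423]
eef_rot: [-3.141, -0.001, 0.187]
force: [-9.0, -5.4, 23.1]
grip_width: 0.0133
grip_force: 30.0
```

Call:
jog_arm([
  [0,0,0.001,0,0,0,-1],
  [0,0,0,0,0,0,-1],
])

```text
time_s: 10.9
ee_pos: [0.4179, 0.3265, 0.0423]
eef_rot: [-3.141, -0.002, 0.187]
force: [-13.3, -9.8, 34.9]
grip_width: 0.0137
grip_force: 30.0
```

The cap touches the floor at the expected height, so I relieve the push, release and lift.

Call:
jog_arm([
  [0,0,-0.0028,0,0,0,-1],
  [0,0,0,0,0,0,-1],
  [0,0,0,0,0,0,-0.5],
  [0,0,0,0,0,0,-0.3],
  [0,0,0,0,0,0,0],
], squeeze=5)

```text
time_s: 11.4
ee_pos: [0.4175, 0.3261, 0.0419]
eef_rot: [3.142, 0.0, 0.187]
force: [1.0, 0.4, 0.3]
grip_width: 0.0343
grip_force: 0.0
```

Call:
jog_arm([
  [0,0,0,0,0,0,0.2],
  [0,0,0,0,0,0,0.2],
  [0,0,-0.01,0,0,0,0.2],
  [0,0,-0.02,0,0,0,0.2],
  [0,0,-0.03,0,0,0,0.2],
])

```text
time_s: 11.9
ee_pos: [0.4169, 0.3257, 0.1024]
eef_rot: [3.141, 0.002, 0.187]
force: [0.3, 0.8, -0.3]
grip_width: 0.0566
grip_force: 0.0
```

Call:
jog_arm([
  [0,0,-0.04,0,0,0,0.2],
  [0,0,-0.04,0,0,0,0.2],
  [0,0,-0.045,0,0,0,0.2],
  [0,0,-0.03,0,0,0,0.2],
])

```text
time_s: 12.3
ee_pos: [0.4176, 0.3263, 0.2613]
eef_rot: [-3.14, -0.003, 0.187]
force: [-0.0, 0.2, -0.7]
grip_width: 0.0563
grip_force: 0.0
```

```bash
python3 - <<'E'
from h import *
from scipy.optimize import least_squares
np.set_printoptions(precision=4,suppress=True)
o=ctrl.get_obs();print(o["force"],o["ee_pos"],o["eef_rot"],o["grip_width"])
for n in("side","top"):
    t=ctrl.camera(n)[:,:,::-1];cv2.imwrite(f"pics/raw7{n}.png",t);t=t.astype(int)
    m=((t[...,0]>t[...,2]+40)&(t[...,0]>90)).astype(np.uint8)
    k,l,st,c=cv2.connectedComponentsWithStats(m)
    print(n,"blue",[(st[i],c[i]) for i in range(1,k) if st[i,4]>60])
    m=((t[...,2]>150)&(t[...,1]<.65*t[...,2])&(t[...,0]<70)&(t[...,1]>50)).astype(np.uint8)
    k,l,st,c=cv2.connectedComponentsWithStats(m)
    print(n,"orange",[(st[i],c[i]) for i in range(1,k) if st[i,4]>15 and 250<c[i,0]<330])
p=[.5985,.0495];a=np.linspace(0,6.28,60)
for n in("side","top"):
    def cyl(r,z):return np.c_[p[0]+r*np.cos(a),p[1]+r*np.sin(a),0*a+z]
    q=proj(n,np.r_[cyl(.0235,.165),cyl(.0235,.170),cyl(.011,.206)]);h=cv2.convexHull(np.float32(q))
    print(n,"model bbox",q.min(0),q.max(0),"knob top",proj(n,cyl(.011,.206)).mean(0))
t=cv2.imread("pics/raw7top.png");s=cv2.imread("pics/raw7side.png")
cv2.imwrite("pics/g7.png",np.vstack([np.hstack([crop("side",255,165,50,50,6,s),crop("top",280,155,50,50,6,t)]),np.hstack([crop("side",250,280,100,90,3,s),crop("top",170,170,100,90,3,t)])]))
E
```

```text
[-0.0493  0.2157 -0.688 ] [0.4176 0.3263 0.2613] [-3.1401 -0.0034  0.1868] 0.05630852679780972
side blue [(array([280, 310,  30,  38, 938], dtype=int32), array([294.8667, 328.3945])), (array([ 73, 343,  18,  16, 166], dtype=int32), array([ 82.0482, 348.9277]))]
side orange []
top blue [(array([ 73, 113,  14,  13, 127], dtype=int32), array([ 79.5276, 118.5827])), (array([199, 236,  28,  24, 514], dtype=int32), array([211.3638, 246.8696]))]
top orange [(array([301, 179,  11,   7,  46], dtype=int32), array([305.7391, 181.7826]))]
side model bbox [273.121  183.1481] [290.2267 202.7524] knob top [281.133  185.9128]
top model bbox [297.8774 170.1453] [316.5644 188.8886] knob top [306.3861 177.6822]
```

View pics/g7.png

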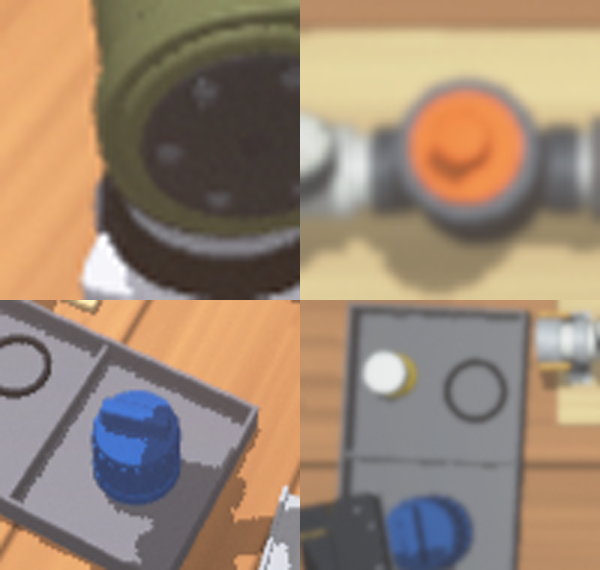

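The blue cap stands upright in the empty compartment, at about (135,447) in the lower left panel and (430,530) in the lower right. The cartridge's flange is centred near (468,144) in the upper right panel, which matches my bore position to about 2 mm, so I go to the knob.

Call:
jog_arm([
  [0.0127,0.0306,0,0,0,0,0.2],
  [0.0127,0.0306,0,0,0,0,0.2],
  [0.0127,0.0306,0,0,0,0,0.2],
  [0.0127,0.0306,0,0,0,0,0.2],
  [0.0127,0.0306,0,0,0,0,0.2],
])

```text
time_s: 12.9
ee_pos: [0.5085, 0.1863, 0.2568]
eef_rot: [3.142, 0.001, 0.187]
force: [-0.2, 0.1, 0.3]
grip_width: 0.0566
grip_force: 0.0
```

Call:
jog_arm([
  [0.0127,0.0306,0,0,0,0,0.2],
  [0.0127,0.0306,0,0,0,0,0.2],
  [0.0127,0.0306,0,0,0,0,0.2],
  [0.0127,0.0306,0,0,0,0,0.2],
  [0.0127,0.0306,0,0,0,0,0.2],
])

```text
time_s: 13.4
ee_pos: [0.5994, 0.0478, 0.2567]
eef_rot: [-3.141, 0.001, 0.187]
force: [0.2, -0.1, 0.3]
grip_width: 0.0563
grip_force: 0.0
```

Call:
jog_arm([
  [0,0,0,0,0,0,0.2],
  [0,0,0.03,0,0,0,0.2],
  [0,0,0.03,0,0,0,0.2],
  [0,0,0,0,0,0,0.2],
])

```text
time_s: 13.8
ee_pos: [0.597, 0.0494, 0.1932]
eef_rot: [-3.14, 0.007, 0.187]
force: [-0.6, 0.9, 0.8]
grip_width: 0.0561
grip_force: 0.0
```

```bash
python3 - <<'E'
from h import *
np.set_printoptions(precision=4,suppress=True)
o=ctrl.get_obs();print(o["force"],o["ee_pos"],o["eef_rot"],o["qpos"])
t=ctrl.camera("side")[:,:,::-1];cv2.imwrite("pics/raw8.png",t);t=t.astype(int)
m=((t[...,2]>150)&(t[...,1]<.68*t[...,2])&(t[...,0]<90)&(t[...,1]>50));m[:150]=0;m[215:]=0;m[:,:265]=0;m[:,:]=m
v,u=np.nonzero(m)
for r in range(180,208):
    x=u[v==r];x=x[x<296]
    if len(x):print(r,x.min(),x.max(),t[r,(x.min()+x.max())//2,::-1])
E
```

```text
[-0.5924  0.8587  0.8257] [0.597  0.0494 0.1932] [-3.1403  0.007   0.187 ] [0.0213 0.3994 1.3324 0.0001 1.4169 1.4051]
183 295 295 [226  94  63]
184 282 295 [ 74 118  62]
185 282 295 [ 74 119  62]
186 282 295 [147 115  75]
187 282 295 [165 117  81]
188 277 295 [164 116  80]
189 277 295 [227 161 109]
190 277 295 [164 125 101]
191 277 295 [207 100  51]
192 275 295 [204  91  28]
193 274 295 [176  83  34]
194 273 295 [175  81  32]
195 273 294 [179  81  31]
196 273 289 [186  85  33]
197 273 289 [185  85  31]
198 273 289 [202  91  29]
199 274 288 [218  96  28]
200 275 287 [219  95  21]
201 276 286 [219  97  27]
202 278 284 [193  88  30]
```

Call:
jog_arm([
  [0,0,0.015,0,0,0,0.2],
  [0,0,0.015,0,0,0,0.2],
  [0,0,0.012,0,0,0,0.2],
  [0,0,0.008,0,0,0,0.2],
  [0,0,0,0,0,0,0.2],
])

```text
time_s: 14.35
ee_pos: [0.5989, 0.0491, 0.1469]
eef_rot: [-3.141, 0.001, 0.187]
force: [-0.6, -0.2, -0.4]
grip_width: 0.0565
grip_force: 0.0
```

Call:
jog_arm([
  [0,0,0,0,0,0,0],
  [0,0,0,0,0,0,-0.2],
  [0,0,0,0,0,0,-0.3],
  [0,0,0,0,0,0,-0.4],
  [0,0,0,0,0,0,-0.5],
], squeeze=4)

```text
time_s: 14.85
ee_pos: [0.5991, 0.049, 0.1473]
eef_rot: [3.142, -0.0, 0.187]
force: [-0.1, -0.0, 0.6]
grip_width: 0.0249
grip_force: 0.0
```

Call:
jog_arm([
  [0,0,0,0,0,0,-0.55],
  [0,0,0,0,0,0,-1],
  [0,0,0,0,0,0,-1],
  [0,0,0,0,0,0,-1],
  [0,0,0,0,0,0,-1],
])

```text
time_s: 15.35
ee_pos: [0.5991, 0.049, 0.1472]
eef_rot: [3.142, -0.0, 0.187]
force: [0.1, -0.1, 2.2]
grip_width: 0.0218
grip_force: 4.0
```

Gripped at 22 mm, the knob's diameter. I firm the grip and draw it up gently, watching the side force.

Call:
jog_arm([
  [0,0,0,0,0,0,-1],
  [0,0,0,0,0,0,-1],
  [0,0,-0.002,0,0,0,-1],
  [0,0,-0.003,0,0,0,-1],
  [0,0,0,0,0,0,-1],
], squeeze=25)

```text
time_s: 15.85
ee_pos: [0.5991, 0.0491, 0.1524]
eef_rot: [-3.142, -0.0, 0.187]
force: [-0.2, -0.6, -3.9]
grip_width: 0.0211
grip_force: 25.0
```

Call:
jog_arm([
  [0,0,-0.003,0,0,0,-1],
  [0,0,-0.004,0,0,0,-1],
  [0,0,-0.004,0,0,0,-1],
  [0,0,-0.004,0,0,0,-1],
  [0,0,0,0,0,0,-1],
])

```text
time_s: 16.35
ee_pos: [0.5994, 0.049, 0.168]
eef_rot: [3.141, -0.001, 0.187]
force: [0.3, -0.5, -3.0]
grip_width: 0.0214
grip_force: 25.0
```

Call:
jog_arm([
  [0,0,-0.003,0,0,0,-1],
  [0,0,-0.005,0,0,0,-1],
  [0,0,-0.005,0,0,0,-1],
  [0,0,-0.005,0,0,0,-1],
  [0,0,-0.004,0,0,0,-1],
])

```text
time_s: 16.85
ee_pos: [0.5992, 0.049, 0.1898]
eef_rot: [3.142, -0.0, 0.187]
force: [1.3, -0.8, -3.3]
grip_width: 0.0215
grip_force: 25.0
```

Call:
jog_arm([
  [0,0,-0.005,0,0,0,-1],
  [0,0,-0.005,0,0,0,-1],
  [0,0,-0.005,0,0,0,-1],
  [0,0,-0.005,0,0,0,-1],
  [0,0,-0.004,0,0,0,-1],
])

```text
time_s: 17.35
ee_pos: [0.5992, 0.049, 0.2137]
eef_rot: [3.142, -0.0, 0.187]
force: [-0.2, -0.1, -3.5]
grip_width: 0.022
grip_force: 25.0
```

Call:
jog_arm([
  [0,0,-0.005,0,0,0,-1],
  [0,0,-0.004,0,0,0,-1],
  [0,0,-0.002,0,0,0,-1],
  [0,0,0,0,0,0,-1],
  [0,0,0,0,0,0,-1],
])

```text
time_s: 17.85
ee_pos: [0.599, 0.049, 0.224]
eef_rot: [-3.142, 0.0, 0.187]
force: [0.3, 1.0, -3.1]
grip_width: 0.0216
grip_force: 25.0
```

```bash
python3 - <<'E'
from h import *
np.set_printoptions(precision=4,suppress=True)
o=ctrl.get_obs();print(o["force"],o["moment"],o["ee_pos"],o["grip_width"],np.abs(o["joint_vel"]).max())
t=ctrl.camera("side")[:,:,::-1];cv2.imwrite("pics/raw9.png",t)
for z in(.248,.243,.189,.181,.165):print(z,proj("side",[.5995,.049,z]).round(1))
for r in range(168,204):
    print(r,*[tuple(t[r,c,::-1]) for c in(277,281,285)])
E
```

```text
[ 0.2927  0.9521 -3.1251] [-0.0045  0.0469 -0.0163] [0.599 0.049 0.224] 0.021570217000287783 0.003306803810953482
0.248 [[280.4 174.1]]
0.243 [[280.4 175.5]]
0.189 [[281.2 190.2]]
0.181 [[281.3 192.3]]
0.165 [[281.5 196.5]]
168 (np.uint8(159), np.uint8(153), np.uint8(159)) (np.uint8(143), np.uint8(137), np.uint8(143)) (np.uint8(128), np.uint8(139), np.uint8(127))
169 (np.uint8(158), np.uint8(153), np.uint8(159)) (np.uint8(143), np.uint8(136), np.uint8(143)) (np.uint8(92), np.uint8(193), np.uint8(99))
170 (np.uint8(159), np.uint8(153), np.uint8(159)) (np.uint8(146), np.uint8(140), np.uint8(145)) (np.uint8(237), np.uint8(165), np.uint8(45))
171 (np.uint8(159), np.uint8(153), np.uint8(159)) (np.uint8(147), np.uint8(143), np.uint8(147)) (np.uint8(225), np.uint8(109), np.uint8(22))
172 (np.uint8(158), np.uint8(154), np.uint8(159)) (np.uint8(147), np.uint8(141), np.uint8(146)) (np.uint8(216), np.uint8(95), np.uint8(21))
173 (np.uint8(160), np.uint8(155), np.uint8(160)) (np.uint8(149), np.uint8(144), np.uint8(148)) (np.uint8(217), np.uint8(94), np.uint8(21))
174 (np.uint8(174), np.uint8(112
[... 3382 characters left out ...]
8(88), np.uint8(52))
199 (np.uint8(167), np.uint8(96), np.uint8(59)) (np.uint8(171), np.uint8(99), np.uint8(60)) (np.uint8(174), np.uint8(89), np.uint8(53))
200 (np.uint8(143), np.uint8(89), np.uint8(66)) (np.uint8(180), np.uint8(89), np.uint8(45)) (np.uint8(148), np.uint8(94), np.uint8(72))
201 (np.uint8(110), np.uint8(91), np.uint8(90)) (np.uint8(148), np.uint8(88), np.uint8(62)) (np.uint8(111), np.uint8(92), np.uint8(91))
202 (np.uint8(102), np.uint8(93), np.uint8(95)) (np.uint8(112), np.uint8(92), np.uint8(90)) (np.uint8(103), np.uint8(93), np.uint8(96))
203 (np.uint8(102), np.uint8(92), np.uint8(95)) (np.uint8(102), np.uint8(91), np.uint8(94)) (np.uint8(103), np.uint8(92), np.uint8(95))
```

The lift is 77 mm. That puts the band's lower edge about 15 mm above the neck (rows 196 to 201 in the side view) with about 41 mm of the cartridge still in the bore. It is still, with almost no side force, so I hand in.

```bash
python3 -c "
from station import ctrl
print(ctrl.hand_in())"
```

```text
the job is handed in; nothing more can be done
None
```

The job is handed in: the blue cap stands upright in the tray's empty compartment, and the cartridge is held still by its knob, its orange band about 15 mm clear of the neck and about 41 mm still in the bore.

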